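# Shut the incubator's tube drawer and hold its lid half open

## Task

The tube drawer of the white incubator has just been loaded and still stands part-way out: with the lid left down, push the drawer fully home. Then lift the lid, which has a red handle near its front edge, to 45 degrees from closed, so that the tubes can be checked, and hold it there, steady: it falls shut if let go, so finish while still holding it with the gripper. Leave the tube rack, the bottle and the beaker that stand around it where they are.

Things in the scene. Friction and masses are not known exactly. Their poses are not given: they have to be found in the camera images.
- case: White bench-top tube incubator, 220 mm deep (its x) by 260 mm wide (its y) by 100 mm tall, fixed to the bench. Origin: centre of its underside, on the bench. x axis: from its front (the drawer side, facing the robot) to its back; y axis to its left as seen from the robot; z up. Its front face is at x = -110 mm. The closed lid lies on it, so its top is 112 mm above the bench.
- drawer (a joint): Blue-fronted drawer in the case's front: 0 = fully home against a rigid stop, with its front plate flush with the case's front; positive = metres pulled out along the case's -x. At the start it is 0.03 to 0.07 m out. It slides with about 2 N of friction and stays where it is left. Front plate 194 mm wide, from 16 to 90 mm above the bench.
- drawer_handle (a point): Middle of the drawer's steel bar handle: a round bar 12 mm thick and 100 mm long along the case's y, its axis 35 mm in front of the drawer's front plate and 62 mm above the bench, on the case's centre line, with a 12 mm leg to the plate at either end. Moves with the drawer.
- lid (a joint): Grey lid with a clear window, 225 mm deep, 260 mm wide, 12 mm thick: 0 = closed, grows as its front edge (towards the robot) rises, radians; 0.785 is 45 degrees. Closed at the start. It swings freely, weighs 0.3 to 0.7 kg and falls shut when let go. Stop at 1.75.
- lid_hinge (a point): Middle of the lid's hinge line, which runs along the case's y at its back top edge: case x = +110 mm, 100 mm above the bench.
- lid_handle (a point): The lid's red handle: a round bar 12 mm thick, 84 mm between the axes of the two 12 mm legs it stands on, along the case's y. Point: the middle of the bar. With the lid closed it lies 190 mm in front of the hinge line and 50 mm above it, that is 38 mm above the lid's top face and 150 mm above the bench; its frame turns with the lid.
- tube_rack_mid (a point): Bystander: white rack of 12 red-capped tubes, 104 x 82 mm, 96 mm tall, loose on the bench beside the case. Point: its centre, 48 mm above its underside.
- reagent_mid (a point): Bystander: amber bottle with black cap, 60 mm across, 130 mm tall, loose on the bench beside the case. Point: its centre, 65 mm above its underside.
- beaker_mid (a point): Bystander: blue open beaker, 64 mm across, 75 mm tall, loose on the bench beside the case. Point: its centre, 37.5 mm above its underside.

How it is judged:
By the outcome, as a careful person would: the job done as asked, in the order asked, and still so for the second after the job is handed in, while the arm keeps its last pose, push and grip.
It also fails if it takes over 54 s, if anything falls off the work surface, if the arm or the gripper's body presses on something with over 40 N, if the wrist force passes 120 N, or if a joint passes its speed limit or range.

## Robot

A 6-joint arm with a two-finger parallel gripper is mounted at the origin on the work surface. World frame = base frame: x ahead of the robot, y to its left, z up, the work surface at z = 0. Lengths are in m, angles in rad, forces in N, time in s.
With the tool pointing down it reaches from about 0.275 to 0.85 m from the base axis. Payload 19 kg.
Tool frame: the origin (TCP) lies between the finger pads; the fingertips stand 8 mm ahead of it and the grasp point (between the pads) lies 11 mm behind it; z points along the fingers, y is the line along which they close (so a half turn about z gives the same grasp; the last joint's range is limited). The gripper opens to 85 mm and grips with 20 to 120 N. Pads are 22 mm wide; open, the fingers measure 114 mm over their backs; the gripper's body (76 mm by 85 mm) begins 54 mm behind the grasp point. The pads swing forward as they close: fully open they stand 13 mm farther back than shut.
Start: joints at [0.97, 0.15, 1.437, -0, 1.554, -0.134], TCP at [0.259, 0.513, 0.239] pointing down, gripper open.
Joint ranges: [-2.8, 2.8], [-0.68, 2.1], [0.12, 2.68], [-1.39, 4.53], [0.16, 2.79], [-2.81, 2.81]. Speed limits (rad/s): [1.89, 1.89, 2.22, 3.01, 3.01, 3.01].

## Interface

Orientations are given as a unit quaternion [w, x, y, z].
In Python, from cell import ctrl gives the robot as it stands.
- The arm moves only by the shell command python3 -m crank 'ROWS'. ROWS is JSON, a list of rows, each a list of 3 entries, a list of its own where there are three numbers: the turn, a rotation vector about the tool's x, y, z each as a share of 45 degrees, from -1 to 1, then the shift along the tool's x, y, z each as a share of 0.1 m, from -1 to 1, then the closure, from -1 (fully open) to 1 (shut). A call has exactly 5 rows; each row shifts and turns the commanded pose from where the row before left it, along the tool's axes as they then stand; what a row does not reach is not made up. A row lasts 1/12 s, in which the tool goes at most 41.7 mm and 7.16 degrees, less where a joint would pass 70% of its speed; a pose out of reach is approached as far as the arm can. A call with a number of a shift or a turn outside -1 to 1 is refused whole. A call with a gripper value outside its range is refused whole. The fingers move at their own pace and stop on an object; the grip force is fixed at half the most. Time passes only in rows, so rows that do not move let the fingers close, or fill a call up. It gives the time, the measured TCP pose, the force, the opening and the grip force at its end, in the units of the state.
- ctrl.get_obs(): the state, without advancing time (a new reading comes with each control period).
- ctrl.get_image(name): name is "scene" or "top"; returns a dict with "image" (420x560x3 uint8, red, green, blue), "camera_matrix" (3x3 intrinsics, pixels), "k1" (the pictures are not rectified: a ray, as slopes to the right and down, at radius r is drawn at 1 + k1 r^2 times it, then the intrinsics apply), "T" (4x4, takes a point from camera to world coordinates). Camera axes: x right, y down, z forward; pixel columns grow to the right and rows downward; lengths in m; the calibration is good to about 2 mm. A picture is of the moment at which its call begins. There is no depth.
- ctrl.close_job(): hands the job in; it is judged then, once.
The state is a dict: "clock": time; "qpos": joint angles; "joint_vel": joint speeds; "joint_torque": joint torques, N m; "tool_pos": TCP position; "orientation": TCP orientation; "force": force on the tool from outside, world axes, zero at the start; "moment": the same for the moment, N m; "finger_gap": finger opening in m; "finger_force": force on a finger pad.
Only numpy, scipy, OpenCV 4.12 (cv2) and the standard library are available. Lean on these libraries where they do the work, as an engineer would, in place of code of your own. Each camera call takes 0.05 s, during which the arm holds its last target. There are 200 camera calls.

## Working session

There is one attempt and no reset: what is moved stays moved. The work goes in short steps, Python scripts to look and compute and a shell command to move; the robot and the scene stay as the last step left them, time stands still between calls to the robot, and variables do not carry over. Pictures are saved under pics/ and viewed, at most 10 in all, crops included, and the job is handed in when it is done.

```bash
mkdir -p pics; ls
cat > h.py <<'E'
import numpy as np, cv2
from cell import ctrl
def get(n,save=None):
    d=ctrl.get_image(n)
    if save: cv2.imwrite(f"pics/{save}.png",d["image"][:,:,::-1])
    return d
def ray(d,u,v):
    K=np.array(d["camera_matrix"]); 
    x,y=cv2.undistortPoints(np.array([[[u,v]]],float),K,np.array([d["k1"],0,0,0.]))[0,0]
    T=np.array(d["T"]); return T[:3,3],T[:3,:3]@np.array([x,y,1])
def onz(d,u,v,z):
    o,r=ray(d,u,v); return o+r*(z-o[2])/r[2]
E
python3 - <<'E'
from h import *
for n in("scene","top"):
    d=get(n,n+"0"); print(n,np.round(d["T"],3).tolist(),np.round(d["camera_matrix"],1).tolist(),d["k1"])
print(ctrl.get_obs())
E
```

```text
pics
scene [[0.297, 0.641, -0.708, 1.339], [0.955, -0.199, 0.22, -0.197], [-0.0, -0.741, -0.671, 0.785], [0.0, 0.0, 0.0, 1.0]] [[478.3, 0.0, 284.4], [0.0, 478.3, 216.2], [0.0, 0.0, 1.0]] 0.031510323517076146
top [[-0.016, -0.987, 0.157, 0.479], [-1.0, 0.016, -0.001, 0.04], [-0.001, -0.157, -0.988, 1.019], [0.0, 0.0, 0.0, 1.0]] [[438.4, 0.0, 276.2], [0.0, 438.4, 206.3], [0.0, 0.0, 1.0]] 0.004699613827764182
{'clock': 0.1, 'qpos': array([ 9.70006635e-01,  1.50904552e-01,  1.43790703e+00,  1.39910557e-05,
        1.55379600e+00, -1.33992568e-01]), 'joint_vel': array([ 1.82939004e-04, -6.93569739e-05, -2.01402867e-03, -2.16453576e-03,
       -1.03838556e-03,  2.06266968e-03]), 'joint_torque': array([ 7.34482077e-03, -7.14382124e+01, -5.71795142e+01, -1.27051726e-04,
        7.27866485e-03, -1.30156485e-05]), 'tool_pos': array([0.25866541, 0.5133165 , 0.23878358]), 'orientation': array([-1.88799933e-04,  2.31285355e-01,  9.72885824e-01, -4.71088349e-04]), 'force': array([-0.76455346,  0.46007656,  0.71477382]), 'moment': array([ 0.01602993, -0.03260261,  0.01276602]), 'finger_force': 0.0, 'finger_gap': 0.08537731877193838}
```

View pics/scene0.png

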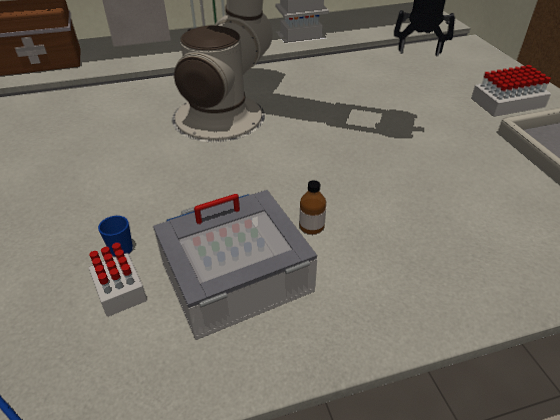

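View pics/top0.png

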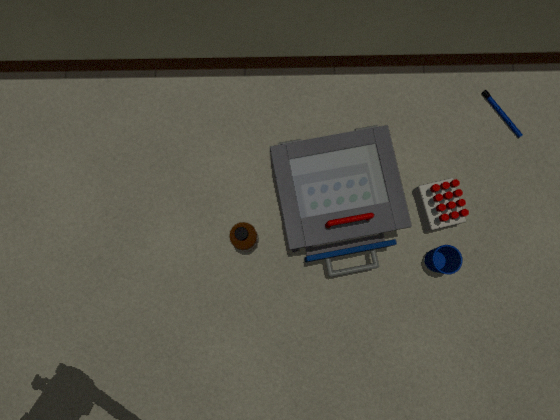

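The top view shows the case centred near (340,188), the red lid handle at (327-373, 214-227), the blue drawer plate edge (307-396, 240-261) and the steel bar near (352,268). The bottle is at (243,236), the rack at (443,203) and the beaker at (444,260).

```bash
cat > m.py <<'E'
from h import *
def blob(im,lo,hi,box,lo2=None,hi2=None):
    h=cv2.cvtColor(im,cv2.COLOR_RGB2HSV); m=cv2.inRange(h,lo,hi)
    if lo2: m|=cv2.inRange(h,lo2,hi2)
    k=np.zeros_like(m); x0,y0,x1,y1=box; k[y0:y1,x0:x1]=m[y0:y1,x0:x1]
    n,l,s,c=cv2.connectedComponentsWithStats(k); i=1+np.argmax(s[1:,4])
    p=np.argwhere(l==i)[:,::-1].astype(np.float32); return p
def line(d,p,z):
    (c,wh,a)=cv2.minAreaRect(p); b=cv2.boxPoints((c,wh,a)); 
    B=np.array([onz(d,*q,z) for q in b]); return onz(d,*c,z),B
E
python3 - <<'E'
from m import *
d=get("top"); im=d["image"]
R=((0,150,70),(8,255,255)); R2=((172,150,70),(180,255,255))
p=blob(im,*R,(300,190,400,250),*R2); c,B=line(d,p,.152); print("red",len(p),c.round(4),B.round(4).tolist())
p=blob(im,(100,130,40),(125,255,255),(290,230,410,270)); c,B=line(d,p,.088); print("blue",len(p),c.round(4),B.round(4).tolist())
# lid outline corners by eye
for q in [(271,146),(387,126),(410,227),(290,250)]: print("lid",onz(d,*q,.112).round(4))
for q in [(326,276),(378,269)]: print("bar",onz(d,*q,.062).round(4))
for q,z in [((241,234),.13),((445,203),.09),((444,260),.07)]: print(onz(d,*q,z).round(3))
d2=get("scene"); p=blob(d2["image"],*R,(180,180,260,240),*R2); print(cv2.boxPoints(cv2.minAreaRect(p)).round(1).tolist())
big=cv2.resize(im[180:300,260:420],(800,600),interpolation=cv2.INTER_CUBIC); cv2.imwrite("pics/c1.png",big[:,:,::-1])
E
```

```text
red 249 [ 0.5898 -0.1087  0.152 ] [[0.5875, -0.0624, 0.152], [0.6029, -0.1535, 0.152], [0.5921, -0.1549, 0.152], [0.5767, -0.064, 0.152]]
blue 483 [ 0.5312 -0.1173  0.088 ] [[0.5207, -0.0219, 0.088], [0.5532, -0.2115, 0.088], [0.5417, -0.213, 0.088], [0.5094, -0.0238, 0.088]]
lid [0.7544 0.0479 0.112 ]
lid [ 0.7949 -0.2029  0.112 ]
lid [ 0.5754 -0.2385  0.112 ]
lid [0.5317 0.0118 0.112 ]
bar [ 0.4776 -0.0662  0.062 ]
bar [ 0.4907 -0.1789  0.062 ]
[0.565 0.111 0.13 ]
[ 0.628 -0.324  0.09 ]
[ 0.508 -0.32   0.07 ]
[[191.39999389648438, 207.1999969482422], [236.39999389648438, 192.1999969482422], [241.89999389648438, 208.6999969482422], [196.89999389648438, 223.6999969482422]]
```

View pics/c1.png

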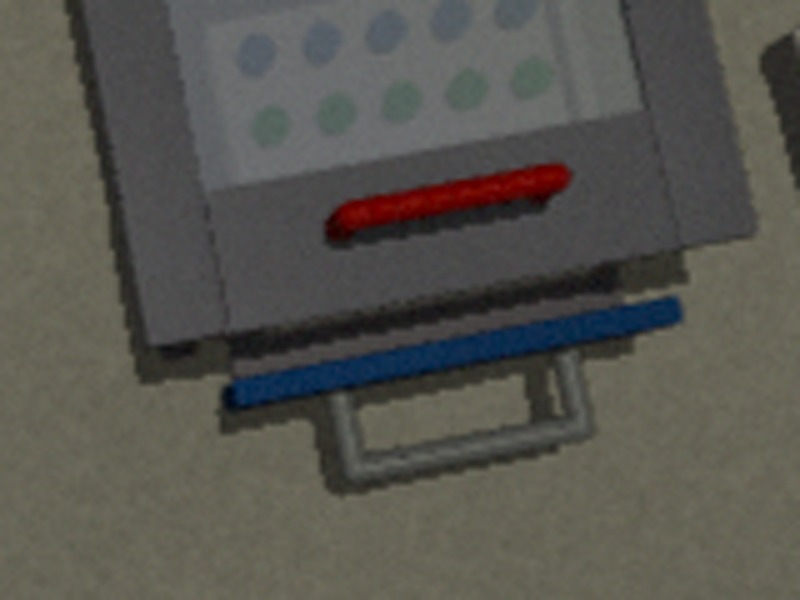

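Estimates agree: case yaw is about 0.168 rad and its origin about (0.668, -0.095). The drawer is about 36 mm out, and the lid handle is at (0.590, -0.109). First I turn the tool so its y lies along case x, close the fingers, and move in front of the drawer bar.

```bash
python3 -m crank '[[[0,0,0.149],[0,0,0],1],[[0,0,0.149],[0,0,0],1],[[0,0,0.149],[0,0,0],1],[[0,0,0.149],[0,0,0],1],[[0,0,0.149],[0,0,0],1]]'
python3 -m crank '[[[0,0,0.149],[-0.1,0,0],1],[[0,0,0.149],[-0.2,0,0],1],[[0,0,0.149],[-0.3,0,0],1],[[0,0,0],[-0.3,0.04,0],1],[[0,0,0],[-0.4,0.04,0],1]]'
python3 -m crank '[[[0,0,0],[-0.4,0.04,0],1],[[0,0,0],[-0.4,0.04,0],1],[[0,0,0],[-0.4,0.04,0],1],[[0,0,0],[-0.4,0.04,0],1],[[0,0,0],[-0.4,0.04,0],1]]'
python3 -m crank '[[[0,0,0],[-0.4,0.04,0],1],[[0,0,0],[-0.4,0.04,0],1],[[0,0,0],[-0.4,0.04,0],1],[[0,0,0],[-0.4,0.04,0],1],[[0,0,0],[-0.3,0.04,0],1]]'
cat > w.py <<'E'
from h import *
from scipy.spatial.transform import Rotation as R
O=np.array([.668,-.095,0]); C=R.from_euler('z',.168)
def case(p): return C.inv().apply(np.array(p)-O)
def st():
    s=ctrl.get_obs(); q=s['orientation']; T=R.from_quat(np.r_[q[1:],q[0]])
    print('t',round(s['clock'],2),'world',s['tool_pos'].round(4),'case',case(s['tool_pos']).round(4),'F',s['force'].round(1),'gap',round(s['finger_gap'],4))
    print('tool axes in case',(C.inv()*T).as_matrix().T.round(3).tolist()); return s,T
if __name__=='__main__': st()
E
python3 w.py
```

```text
clock: 0.62
tool_pos: [0.2587, 0.5134, 0.2391]
orientation: [-0.0, 0.505, 0.863, -0.0]
force: [0.2, 0.4, -0.6]
finger_gap: 0.0254
finger_force: 0.0
clock: 1.03
tool_pos: [0.2994, 0.3894, 0.2388]
orientation: [-0.0, 0.645, 0.764, -0.0]
force: [1.2, 0.9, 0.3]
finger_gap: -0.0
finger_force: 0.0
clock: 1.45
tool_pos: [0.3525, 0.1943, 0.2394]
orientation: [0.0, 0.645, 0.764, 0.0]
force: [1.1, -0.5, 0.6]
finger_gap: -0.0001
finger_force: 0.0
clock: 1.87
tool_pos: [0.4042, 0.0093, 0.2394]
orientation: [0.0, 0.646, 0.764, -0.0]
force: [0.7, 0.9, -0.5]
finger_gap: -0.0002
finger_force: 0.0
t 1.87 world [0.4042 0.0093 0.2394] case [-0.2427  0.1469  0.2394] F [ 0.7  0.9 -0.5] gap -0.0002
tool axes in case [[0.001, 1.0, -0.001], [1.0, -0.001, 0.0], [0.0, -0.001, -1.0]]
```

```bash
python3 -m crank '[[[0,0,0],[-0.4,0,0.1],1],[[0,0,0],[-0.4,0,0.1],1],[[0,0,0],[-0.4,0,0.1],1],[[0,0,0],[-0.2,0,0.2],1],[[0,0,0],[-0.07,0,0.3],1]]'
python3 -m crank '[[[0,0,0],[0,0,0.35],1],[[0,0,0],[0,0,0.3],1],[[0,0,0],[0,0,0.2],1],[[0,0,0],[0,0,0.15],1],[[0,0,0],[0,0,0],1]]'
python3 w.py; python3 -c "
from h import *
get('top','top1')"
```

```text
clock: 2.28
tool_pos: [0.4296, -0.1364, 0.16]
orientation: [0.002, 0.646, 0.763, 0.0]
force: [1.1, 0.8, 0.0]
finger_gap: 0.0001
finger_force: 0.0
clock: 2.7
tool_pos: [0.4271, -0.1322, 0.0565]
orientation: [-0.002, 0.645, 0.764, -0.001]
force: [0.3, 0.7, -0.7]
finger_gap: 0.0001
finger_force: 0.0
t 2.7 world [ 0.4271 -0.1322  0.0565] case [-0.2437  0.0036  0.0565] F [ 0.3  0.7 -0.7] gap 0.0001
tool axes in case [[0.0, 1.0, 0.003], [1.0, -0.0, -0.004], [-0.004, 0.003, -1.0]]
```

View pics/top1.png

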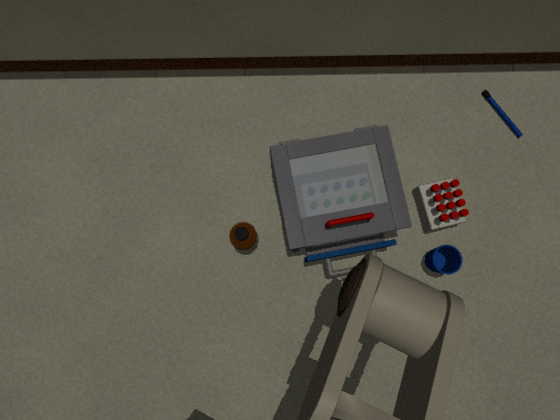

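The drawer handle is still visible, with the wrist (about (400,300)) in front of it and nothing disturbed. Now I push along tool +y, gently.

```bash
python3 -m crank '[[[0,0,0],[0,0.1,0],1],[[0,0,0],[0,0.1,0],1],[[0,0,0],[0,0.08,0],1],[[0,0,0],[0,0.05,0],1],[[0,0,0],[0,0.05,0],1]]'
python3 -m crank '[[[0,0,0],[0,0.05,0],1],[[0,0,0],[0,0.05,0],1],[[0,0,0],[0,0.05,0],1],[[0,0,0],[0,0.05,0],1],[[0,0,0],[0,0.05,0],1]]'
python3 -m crank '[[[0,0,0],[0,0.03,0],1],[[0,0,0],[0,0.03,0],1],[[0,0,0],[0,0.02,0],1],[[0,0,0],[0,0.02,0],1],[[0,0,0],[0,0,0],1]]'
python3 w.py
```

```text
clock: 3.17
tool_pos: [0.4672, -0.1264, 0.0597]
orientation: [0.0, 0.645, 0.764, 0.0]
force: [0.0, 0.0, 0.3]
finger_gap: -0.0001
finger_force: 0.0
clock: 3.58
tool_pos: [0.4912, -0.1223, 0.0593]
orientation: [-0.0, 0.645, 0.764, -0.0]
force: [-2.6, -0.4, 1.5]
finger_gap: 0.0
finger_force: 1.3
clock: 4.0
tool_pos: [0.5009, -0.1207, 0.0593]
orientation: [0.0, 0.645, 0.764, 0.0]
force: [-0.8, -0.8, 0.5]
finger_gap: -0.0002
finger_force: 0.0
t 4.0 world [ 0.5009 -0.1207  0.0593] case [-0.169   0.0026  0.0593] F [-0.8 -0.8  0.5] gap -0.0002
tool axes in case [[0.0, 1.0, -0.0], [1.0, -0.0, 0.0], [0.0, -0.0, -1.0]]
```

```bash
python3 -m crank '[[[0,0,0],[0,0.01,0],1],[[0,0,0],[0,0.01,0],1],[[0,0,0],[0,0.01,0],1],[[0,0,0],[0,0,0],1],[[0,0,0],[0,0,0],1]]'
python3 w.py
```

```text
clock: 4.42
tool_pos: [0.5036, -0.1202, 0.0593]
orientation: [0.0, 0.645, 0.764, -0.0]
force: [0.3, -0.3, -0.1]
finger_gap: 0.0001
finger_force: 0.4
t 4.42 world [ 0.5036 -0.1202  0.0593] case [-0.1663  0.0026  0.0593] F [ 0.3 -0.3 -0.1] gap 0.0001
tool axes in case [[0.0, 1.0, -0.0], [1.0, -0.0, -0.0], [-0.0, -0.0, -1.0]]
```

```bash
for i in 1; do python3 -m crank '[[[0,0,0],[0,0.01,0],1],[[0,0,0],[0,0.01,0],1],[[0,0,0],[0,0.01,0],1],[[0,0,0],[0,0,0],1],[[0,0,0],[0,0,0],1]]' | grep -E "pos|force"; done
```

```text
tool_pos: [0.5054, -0.1199, 0.0591]
force: [-14.0, -2.9, 7.1]
finger_force: 7.7
```

```bash
python3 -m crank '[[[0,0,0],[0,0.01,0],1],[[0,0,0],[0,0.01,0],1],[[0,0,0],[0,0,0],1],[[0,0,0],[0,0,0],1],[[0,0,0],[0,0,0],1]]' | grep -E "pos|force"; python3 w.py
```

```text
tool_pos: [0.5059, -0.1198, 0.059]
force: [-29.8, -5.6, 16.1]
finger_force: 15.9
t 5.25 world [ 0.5059 -0.1198  0.059 ] case [-0.164   0.0027  0.059 ] F [-29.8  -5.6  16.1] gap -0.0001
tool axes in case [[0.0, 1.0, 0.001], [1.0, -0.0, -0.006], [-0.006, 0.001, -1.0]]
```

Rigid stop reached: force 30 N, TCP at case x = -0.164 against -0.165 predicted. Next I back off, rise, move over the lid handle with the gripper open, and check.

```bash
python3 -m crank '[[[0,0,0],[0,-0.1,0],1],[[0,0,0],[0,-0.2,0],1],[[0,0,0],[0,-0.1,-0.2],1],[[0,0,0],[0,0,-0.35],1],[[0,0,0],[0,0,-0.4],1]]'
python3 -m crank '[[[0,0,0],[0,0,-0.4],-1],[[0,0,0],[0,0,-0.4],-1],[[0,0,0],[0,0.2,-0.2],-1],[[0,0,0],[0,0.3,0],-1],[[0,0,0],[0,0.3,0],-1]]' |grep pos
python3 -m crank '[[[0,0,0],[0,0.25,0],-1],[[0,0,0],[0,0.12,0],-1],[[0,0,0],[0,0.05,0],-1],[[0,0,0],[0,0,0],-1],[[0,0,0],[0,0,0],-1]]'
python3 w.py; python3 -c "
from h import *
get('top','top2');get('scene','scene2')"
```

```text
clock: 5.67
tool_pos: [0.4678, -0.1257, 0.1543]
orientation: [-0.001, 0.646, 0.764, -0.0]
force: [1.6, -0.6, 0.8]
finger_gap: 0.0001
finger_force: 0.0
tool_pos: [0.5494, -0.1127, 0.2566]
clock: 6.5
tool_pos: [0.5889, -0.1057, 0.2542]
orientation: [-0.0, 0.645, 0.764, -0.0]
force: [-0.9, -0.4, 0.7]
finger_gap: 0.0853
finger_force: 0.0
t 6.5 world [ 0.5889 -0.1057  0.2542] case [-0.0797  0.0026  0.2542] F [-0.9 -0.4  0.7] gap 0.0853
tool axes in case [[0.0, 1.0, -0.0], [1.0, -0.0, -0.0], [-0.0, -0.0, -1.0]]
```

View pics/scene2.png

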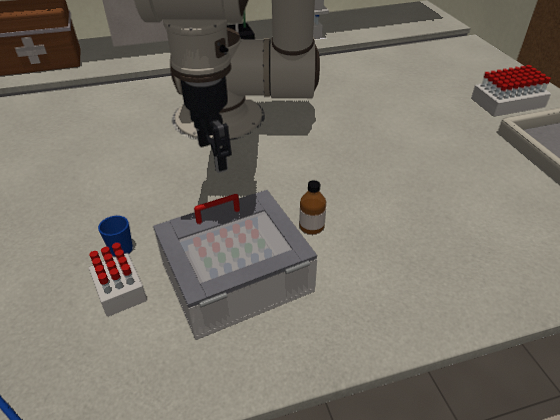

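View pics/top2.png

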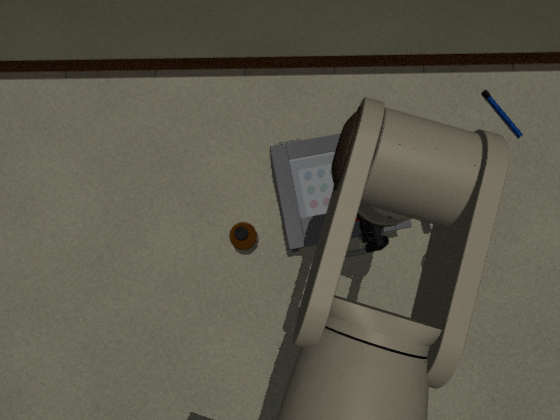

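The scene view shows the open fingers near (220,150) above the red bar, which runs (196,210)-(239,197). The lid is down and nothing has moved. I check the bar position from this second view.

Run:
```python
from w import *; from m import blob
d=get("scene"); p=blob(d["image"],(0,150,60),(8,255,255),(180,180,260,240),(172,150,60),(180,255,255))
for u in (200,210,218,226,235):
    v=p[p[:,0]==u][:,1]; print(u,v.min(),v.max(),case(onz(d,u,v.min()-.5,.153)).round(4))
```

```text
200 204.0 222.0 [-0.0889 -0.0332  0.153 ]
210 202.0 206.0 [-0.0857 -0.013   0.153 ]
218 199.0 204.0 [-0.0872  0.0049  0.153 ]
226 197.0 201.0 [-0.0858  0.0219  0.153 ]
235 194.0 211.0 [-0.0864  0.0421  0.153 ]
```

The bar is at case x of about -0.081, so both views agree to about 1 mm. I descend and grip.

```bash
python3 -m crank '[[[0,0,0],[0,0,0.3],-1],[[0,0,0],[0,0,0.3],-1],[[0,0,0],[0,0,0.25],-1],[[0,0,0],[0,-0.01,0.2],-1],[[0,0,0],[0,0,0.1],-1]]' | grep -E "pos|force"
python3 -m crank '[[[0,0,0],[0,0,0],1],[[0,0,0],[0,0,0],1],[[0,0,0],[0,0,0],1],[[0,0,0],[0,0,0],1],[[0,0,0],[0,0,0],1]]' | grep -E "pos|force|gap"
python3 w.py
python3 - <<'E'
from h import *
d=get("scene"); im=d["image"][120:270,130:330]; cv2.imwrite("pics/c3.png",cv2.resize(im,(800,600),interpolation=cv2.INTER_CUBIC)[:,:,::-1])
E
```

```text
tool_pos: [0.587, -0.1058, 0.137]
force: [-1.5, -0.4, 0.4]
finger_force: 0.0
tool_pos: [0.5888, -0.106, 0.1405]
force: [0.9, -0.2, -0.4]
finger_gap: 0.0257
finger_force: 0.0
t 7.48 world [ 0.5888 -0.106   0.1405] case [-0.0799  0.0024  0.1405] F [ 0.9 -0.2 -0.4] gap 0.0257
tool axes in case [[0.0, 1.0, -0.001], [1.0, -0.0, 0.001], [0.001, -0.001, -1.0]]
```

View pics/c3.png

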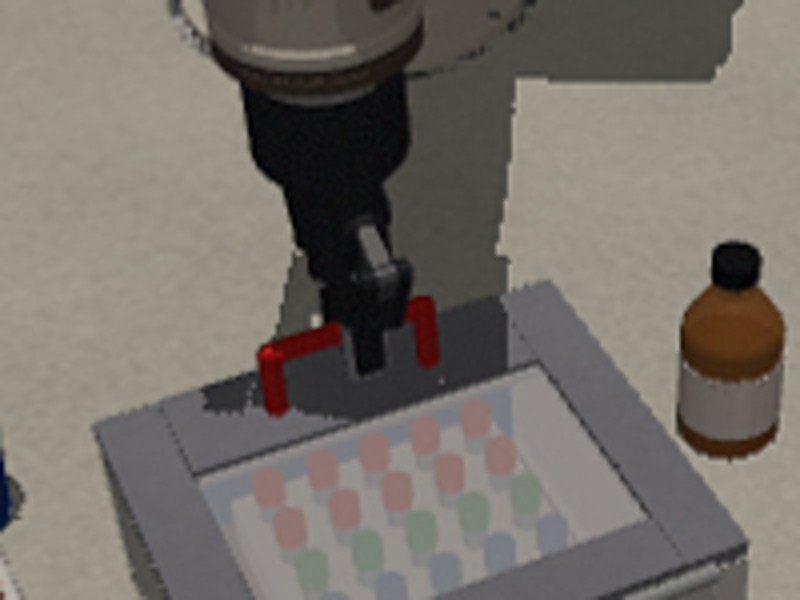

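The fingers straddle the red bar at crop (365,330), between its legs. I finish closing and compute the arc increments.

```bash
python3 -m crank '[[[0,0,0],[0,0,0],1],[[0,0,0],[0,0,0],1],[[0,0,0],[0,0,0],1],[[0,0,0],[0,0,0],1],[[0,0,0],[0,0,0],1]]' | grep -E "force|gap"
python3 w.py
python3 - <<'E'
import numpy as np
s=np.r_[0:1:26j]; a=np.radians(45)*(10*s**3-15*s**4+6*s**5)*.5+np.radians(45)*s*.5
p=a+np.arctan2(.05,.19); r=np.hypot(.05,.19)
print(np.c_[np.degrees(a[1:]),np.diff(-r*np.cos(p))*10,-np.diff(r*np.sin(p))*10].round(3).tolist())
E
```

```text
force: [-7.9, -0.7, 8.2]
finger_gap: 0.0103
finger_force: 58.5
t 7.95 world [ 0.5881 -0.106   0.1401] case [-0.0806  0.0025  0.1401] F [-7.9 -0.7  8.2] gap 0.0103
tool axes in case [[0.0, 1.0, -0.001], [1.0, -0.0, -0.001], [-0.001, -0.001, -1.0]]
[[0.914, 0.008, -0.03], [1.902, 0.009, -0.033], [3.022, 0.011, -0.037], [4.315, 0.014, -0.042], [5.803, 0.017, -0.048], [7.498, 0.021, -0.054], [9.397, 0.026, -0.06], [11.487, 0.03, -0.065], [13.745, 0.036, -0.069], [16.142, 0.041, -0.071], [18.643, 0.046, -0.073], [21.207, 0.05, -0.072], [23.793, 0.054, -0.071], [26.357, 0.056, -0.068], [28.858, 0.058, -0.063], [31.255, 0.058, -0.058], [33.513, 0.057, -0.053], [35.603, 0.054, -0.047], [37.502, 0.051, -0.041], [39.197, 0.046, -0.035], [40.685, 0.042, -0.03], [41.978, 0.037, -0.025], [43.098, 0.032, -0.021], [44.086, 0.029, -0.018], [45.0, 0.027, -0.016]]
```

```bash
python3 -m crank '[[[0,0,0],[0,0.008,-0.03],1],[[0,0,0],[0,0.009,-0.033],1],[[0,0,0],[0,0.011,-0.037],1],[[0,0,0],[0,0.014,-0.042],1],[[0,0,0],[0,0.017,-0.048],1]]' | grep -E "force|gap"
python3 -m crank '[[[0,0,0],[0,0.021,-0.054],1],[[0,0,0],[0,0.026,-0.06],1],[[0,0,0],[0,0.03,-0.065],1],[[0,0,0],[0,0.036,-0.069],1],[[0,0,0],[0,0.041,-0.071],1]]' | grep -E "force|gap"; python3 w.py
```

```text
force: [-8.1, -3.2, -0.7]
finger_gap: 0.0097
finger_force: 58.7
force: [-15.6, -1.9, 3.0]
finger_gap: 0.01
finger_force: 58.7
t 8.78 world [ 0.608  -0.1026  0.1903] case [-0.0605  0.0026  0.1903] F [-15.6  -1.9   3. ] gap 0.01
tool axes in case [[0.001, 1.0, 0.0], [1.0, -0.001, -0.004], [-0.004, 0.0, -1.0]]
```

```bash
python3 -m crank '[[[0,0,0],[0,0.045,-0.073],1],[[0,0,0],[0,0.049,-0.072],1],[[0,0,0],[0,0.053,-0.071],1],[[0,0,0],[0,0.056,-0.068],1],[[0,0,0],[0,0.057,-0.063],1]]' | grep -E "force|gap"
python3 -m crank '[[[0,0,0],[0,0.058,-0.058],1],[[0,0,0],[0,0.057,-0.053],1],[[0,0,0],[0,0.054,-0.047],1],[[0,0,0],[0,0.05,-0.041],1],[[0,0,0],[0,0.04,-0.03],1]]' | grep -E "force|gap"; python3 w.py
```

```text
force: [-25.9, -2.4, 17.0]
finger_gap: 0.01
finger_force: 59.1
force: [-19.9, -1.1, 23.0]
finger_gap: 0.01
finger_force: 61.9
t 9.62 world [ 0.6598 -0.0939  0.2502] case [-0.0079  0.0025  0.2502] F [-19.9  -1.1  23. ] gap 0.01
tool axes in case [[0.001, 1.0, -0.001], [1.0, -0.001, -0.001], [-0.001, -0.001, -1.0]]
```

```bash
python3 -m crank '[[[0,0,0],[0,0.025,-0.023],1],[[0,0,0],[0,0.03,-0.025],1],[[0,0,0],[0,0.03,-0.023],1],[[0,0,0],[0,0.025,-0.019],1],[[0,0,0],[0,0.01,-0.008],1]]' | grep -E "force|gap"
python3 -m crank '[[[0,0,0],[0,0,0],1],[[0,0,0],[0,0,0],1],[[0,0,0],[0,0,0],1],[[0,0,0],[0,0,0],1],[[0,0,0],[0,0,0],1]]' | grep -E "force|gap"; python3 w.py
python3 - <<'E'
from h import *
d=get("scene"); im=d["image"][90:330,100:420]; cv2.imwrite("pics/c4.png",cv2.resize(im,(800,600),interpolation=cv2.INTER_CUBIC)[:,:,::-1])
E
```

```text
force: [-11.7, 0.3, 9.0]
finger_gap: 0.0099
finger_force: 60.3
force: [-11.2, -0.5, 9.2]
finger_gap: 0.0096
finger_force: 60.4
t 10.45 world [ 0.6717 -0.0918  0.2587] case [0.0041 0.0025 0.2587] F [-11.2  -0.5   9.2] gap 0.0096
tool axes in case [[0.0, 1.0, -0.001], [1.0, -0.0, -0.001], [-0.001, -0.001, -1.0]]
```

View pics/c4.png

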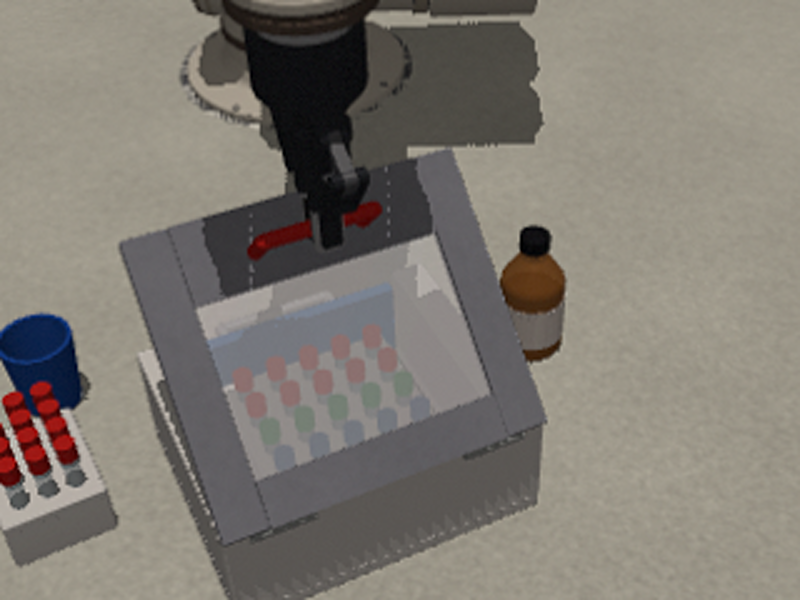

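The lid is open, with its front edge at crop (121,243)-(453,152) and the bar gripped at (325,220). The back window shows the drawer home. The scene camera looks along the lid's motion, so I measure the angle in the top view from the lid's visible left corner.

Run:
```python
from h import *
d=get("top"); im=d["image"][110:260,240:440]; cv2.imwrite("pics/c5.png",cv2.resize(im,(800,600),interpolation=cv2.INTER_CUBIC)[:,:,::-1])
```

```text
(no output)
```

View pics/c5.png

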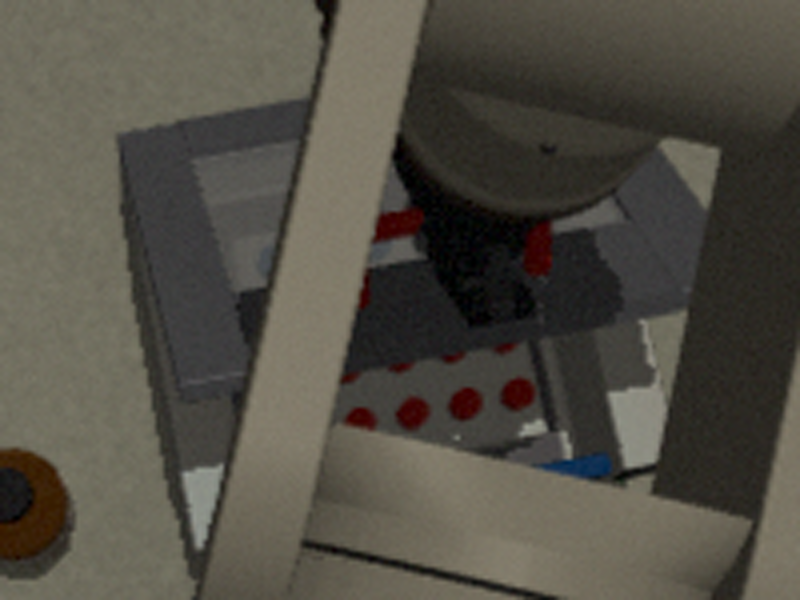

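The lid's front-left bottom corner is at crop (184,398), the back-left corner at (120,135), and part of the blue drawer plate at (545-612,455-480).

Run:
```python
from w import *
from scipy.optimize import brentq
d=get("top"); px=lambda a,b:(240+a/4,110+b/4)
print("back corner",case(onz(d,*px(120,135),.1085)).round(4), "blue front edge",case(onz(d,*px(612,470),.09)).round(4),case(onz(d,*px(612,455),.09)).round(4))
for name,q,r,off in (("bottom",px(184,398),.225,0),("top",px(181,383),np.hypot(.225,.012),np.degrees(np.arctan(.012/.225)))):
    f=lambda z:np.hypot(case(onz(d,*q,z))[0]-.11,z-.1)-r
    z=brentq(f,.2,.32); p=case(onz(d,*q,z)); print(name,p.round(4),np.degrees(np.arctan2(z-.1,.11-p[0]))-off)
h=cv2.cvtColor(d["image"],cv2.COLOR_RGB2HSV); m=cv2.inRange(h,(100,130,40),(125,255,255)); m[:215]=0; m[245:]=0; m[:,:365]=0;m[:,400:]=0
for v,u in np.argwhere(m)[::4]: print(case(onz(d,u,v,.09)).round(3)[:2],end=' ')
st()
```

```text
back corner [0.1154 0.1275 0.1085] blue front edge [-0.1085 -0.0972  0.09  ] [-0.1007 -0.099   0.09  ]
bottom [-0.0529  0.1275  0.2552] 43.628475477250035
top [-0.047   0.1279  0.2616] 42.768926058402876
[-0.098 -0.091] [-0.098 -0.084] [-0.1   -0.093] [-0.099 -0.075] [-0.101 -0.084] [-0.102 -0.092] [-0.099 -0.064] [-0.101 -0.073] [-0.102 -0.081] [-0.104 -0.09 ] [-0.102 -0.066] [-0.103 -0.074] [-0.105 -0.083] [-0.106 -0.091] [-0.106 -0.078] [-0.108 -0.087] t 10.6 world [ 0.6716 -0.0918  0.2587] case [0.0041 0.0025 0.2587] F [-10.1  -0.9   9.6] gap 0.0099
tool axes in case [[0.0, 1.0, -0.001], [1.0, -0.0, -0.001], [-0.001, -0.001, -1.0]]
```

Estimates put the lid at about 43.7°, and the drawer is flush. I add 1.3° and let it settle.

```bash
python3 -m crank '[[[0,0,0],[0,0.01,-0.008],1],[[0,0,0],[0,0.014,-0.01],1],[[0,0,0],[0,0.01,-0.008],1],[[0,0,0],[0,0,0],1],[[0,0,0],[0,0,0],1]]' | grep -E "force|gap"
python3 -m crank '[[[0,0,0],[0,0,0],1],[[0,0,0],[0,0,0],1],[[0,0,0],[0,0,0],1],[[0,0,0],[0,0,0],1],[[0,0,0],[0,0,0],1]]' | grep -E "force|gap"
python3 - <<'E'
from w import *
st()
d=get("top"); im=d["image"][130:235,250:390]; cv2.imwrite("pics/c6.png",cv2.resize(im,(800,600),interpolation=cv2.INTER_CUBIC)[:,:,::-1])
E
```

```text
force: [-8.9, -1.1, 8.0]
finger_gap: 0.0095
finger_force: 59.8
force: [-8.0, -0.7, 8.1]
finger_gap: 0.0099
finger_force: 59.8
t 11.43 world [ 0.6752 -0.0913  0.2613] case [0.0078 0.0024 0.2613] F [-8.  -0.7  8.1] gap 0.0099
tool axes in case [[0.001, 1.0, -0.001], [1.0, -0.001, -0.0], [-0.0, -0.001, -1.0]]
```

View pics/c6.png

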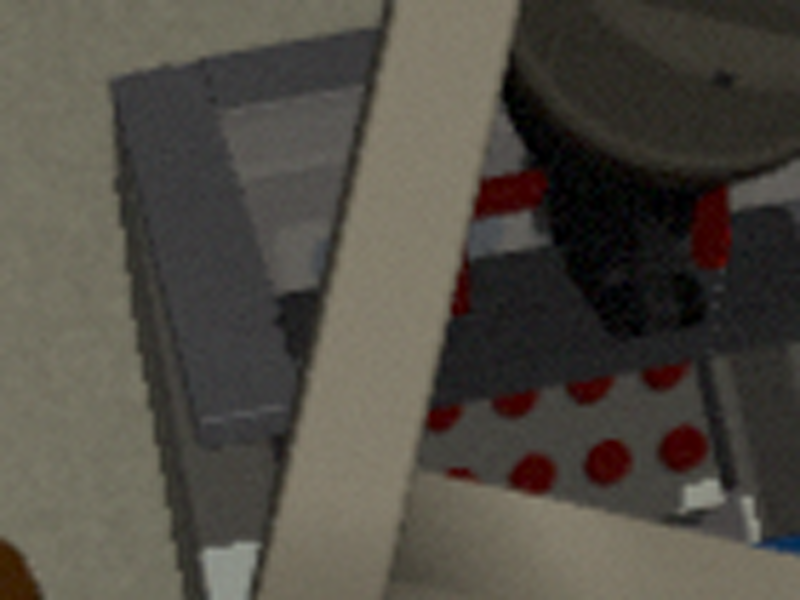

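Run:
```python
from w import *
from scipy.optimize import brentq
d=get("top"); px=lambda a,b:(250+a/5.714-.4,130+b/5.714-.4)
print("back",case(onz(d,*px(111,78),.1085)).round(4))
for hx in (.11,.1085,.107):
  for q,r,off in ((px(203,447),.225,0),(px(200,426),np.hypot(.225,.012),3.05)):
    f=lambda z:np.hypot(case(onz(d,*q,z))[0]-hx,z-.1)-r
    z=brentq(f,.2,.32); p=case(onz(d,*q,z)); print(hx,p.round(4),round(np.degrees(np.arctan2(z-.1,hx-p[0]))-off,2))
  g=case(ctrl.get_obs()['tool_pos'])+[0,0,.011]; print("tcp",np.degrees(np.arctan2(g[2]-.1,hx-g[0]))-14.74, np.hypot(g[2]-.1,hx-g[0]))
```

```text
back [0.1169 0.1294 0.1085]
0.11 [-0.0501  0.1286  0.2581] 44.65
0.11 [-0.0444  0.1286  0.2641] 43.69
tcp 44.580865805620576 0.20037740320409234
0.1085 [-0.0503  0.1287  0.2594] 45.12
0.1085 [-0.0446  0.1286  0.2653] 44.14
tcp 44.951153077543125 0.19961622724721595
0.107 [-0.0505  0.1287  0.2607] 45.58
0.107 [-0.0448  0.1287  0.2665] 44.59
tcp 45.32425939264157 0.19886345226312685
```

Four estimates cluster at about 44.7° ± 0.6°, the force and pose are steady, and the grip is firm. Handing in.

```bash
python3 -c "
from cell import ctrl
print(ctrl.close_job())"
```

```text
the job is handed in; nothing more can be done
None
```

I pushed the drawer home to its stop with the lid down, then lifted the lid to about 45° (measured 44.7° ± 0.6°), where the gripper still holds it steady; the rack, bottle and beaker were not touched, and the job is handed in at about 11.5 s.

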